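# Change over the duplex hydraulic filter

## Robot

A 6-joint arm with a two-finger parallel gripper is mounted at the origin on a cart in front of the work surface, level with it; the furniture and walls round the work are solid. World frame = base frame: x ahead of the robot, y to its left, z up, the work surface at z = 0. Lengths are in m, angles in rad, forces in N, time in s.
With the tool pointing down it reaches from about 0.25 to 0.775 m from the base axis. Payload 8.9 kg.
Tool frame: the origin (TCP) lies midway between the tips of the shut fingers; the grasp point (between the pads) lies 19 mm behind it; y points along the fingers, x is the direction in which the jaws open and shut, and the axes are right-handed (so a half turn about y gives the same grasp; the last joint's range is limited). The gripper opens to 85 mm and grips with 20 to 120 N. Pads are 22 mm wide; open, the fingers measure 114 mm over their backs; the gripper's body (76 mm by 85 mm) begins 54 mm behind the grasp point. The pads swing forward as they close: fully open they stand 13 mm farther back than shut.
Start: joints at [1.059, 0.291, -0.153, 1.127, 0, 1.431], TCP at [0.191, 0.489, 0.231] pointing down, gripper open.
Joint ranges: [-2.52, 2.52], [-0.91, 1.74], [-1.3, 1.37], [-1.96, 2.02], [-1.52, 1.47], [-3.14, 3.14]. Speed limits (rad/s): [2.22, 2.22, 2.79, 3.14, 3.14, 3.14].

## Interface

Orientations are given as a rotation vector (axis times angle).
In Python, from station import telemetry, cams, env gives the robot as it stands. The module is installed in compiled form; this text tells all that it offers.
- The arm moves only by the shell command python3 -m crank 'ROWS'. ROWS is text: rows parted by semicolons, each of 7 numbers parted by spaces: the opening in per cent of the stroke, from 0 (shut) to 100 (fully open), then the shift along the tool's x, y, z in cm, then the turn, a rotation vector about the tool's x, y, z in degrees. In form: gripper x y z wx wy wz; .... A call has 1 to 12 rows; each row is the pose to reach, as a shift and turn from the pose measured when the call began, along the tool's axes at that moment; what a row does not reach only later rows make up. A row lasts 1/10 s, in which the tool goes at most 50 mm and 8.59 degrees, less where a joint would pass 70% of its speed; a pose out of reach is approached as far as the arm can. A call with a gripper value outside its range is refused whole. The fingers move at their own pace and stop on an object; the grip force is fixed at half the most. Time passes only in rows, so rows that repeat a pose let the fingers close. It gives the time, the measured TCP pose, the force and the opening at its end, in the units of the state.
- telemetry.read_state(): the state, without advancing time (a new reading comes with each control period).
- cams.get_image(name): name is "scene" or "top"; returns a dict with "img" (400x640x3 uint8, red, green, blue), "depth" (400x640 float32, m along the optical axis (not along the pixel's ray), 0 where there is no reading), "intrinsics" (3x3 intrinsics, pixels), "position" and "attitude" of the camera in the world. Camera axes: x right, y down, z forward; pixel columns grow to the right and rows downward; lengths in m; the calibration is good to about 2 mm. A picture is of the moment at which its call begins.
- env.close_job(): hands the job in, once; it reports no verdict.
The state is a dict: "clock": time; "qpos": joint angles; "dq": joint speeds; "joint_torque": joint torques, N m; "ee_pos": TCP position; "tool_rot": TCP orientation; "contact_force": force on the tool from outside, world axes, zero at the start; "wrist_torque": the same for the moment, N m; "width": finger opening in m.
Only numpy, scipy, OpenCV 4.12 (cv2) and the standard library are available. Lean on these libraries where they do the work, as an engineer would, in place of code of your own. Each camera call takes 0.05 s, during which the arm holds its last target.

## Task

Two ball valves with black-sleeved hand levers each feed a filter; a lever along its pipe is open, a lever across its pipe is shut. Change the filters over without ever cutting the flow: first push the lever that starts across its pipe round until it is fully open at its stop, then push the other one round until it is fully shut at its stop. Push the levers from the side with a finger, without gripping them, and leave the loose parts on the table where they are.

Things in the scene. Friction and masses are not known exactly. Their poses are not given: they have to be found in the camera images.
- service_valve: steel ball valve with grey inline filter, fixed, foot plate 262x66 mm; the line in service: its lever starts open or nearly so, along the pipe. Both valves look alike; either may stand left. Origin: on the table, under the lever's stem axis. x: along the pipe, away from the robot, from inlet elbow to filter (ends 144 mm past the stem); y left, z up. Pipe and filter at most 68 mm high, stem nut 111 mm
- service_lever (a joint): angle of its hand lever about the vertical stem (rad): 0 = fully shut at its stop, lever pointing to the valve's +y, across the pipe; 1.571 = fully open at the other stop, pointing to the valve's -x, over the inlet pipe. Opening turns it counter-clockwise from above. Friction 0.2 N m, no spring: it stays where it is left
- service_lever_push (a point): point at mid-width and mid-height of that lever's black sleeve, 80 mm from the stem axis, 100 mm above the table. The sleeve is a level bar 18 mm wide, 16 mm high, from 32 to 102 mm from the stem, free below: about 40 mm above the pipe
- standby_valve: steel ball valve with grey inline filter, fixed, foot plate 262x66 mm; the line on standby: its lever starts shut or nearly so, across the pipe. Both valves look alike; either may stand left. Origin: on the table, under the lever's stem axis. x: along the pipe, away from the robot, from inlet elbow to filter (ends 144 mm past the stem); y left, z up. Pipe and filter at most 68 mm high, stem nut 111 mm
- standby_lever (a joint): angle of its hand lever about the vertical stem (rad): 0 = fully shut at its stop, lever pointing to the valve's +y, across the pipe; 1.571 = fully open at the other stop, pointing to the valve's -x, over the inlet pipe. Opening turns it counter-clockwise from above. Friction 0.2 N m, no spring: it stays where it is left
- standby_lever_push (a point): point at mid-width and mid-height of that lever's black sleeve, 80 mm from the stem axis, 100 mm above the table. The sleeve is a level bar 18 mm wide, 16 mm high, from 32 to 102 mm from the stem, free below: about 40 mm above the pipe
- pin: bystander, leave alone: clevis pin, 75 mm long; origin at its underside, on the table
- relay: bystander, leave alone: small cube relay, 27x27x33 mm; origin at its underside, on the table
- big_nut: bystander, leave alone: hex nut, 27 mm across, 12 mm high; origin at its underside, on the table
- ball_bearing: bystander, leave alone: ball bearing, 47 mm across, 14 mm high; origin at its underside, on the table
- hex_bolt: bystander, leave alone: hex bolt, 67 mm long; origin at its underside, on the table
- sealed_plug: bystander, leave alone: black and orange sealed connector, 52x36x26 mm; origin at its underside, on the table
- power_pack: fixed tall hydraulic power pack with a milky tank, 178x221 mm, 388 mm high, always at the right of the valves; not part of the work, steer round or over it. Origin at its underside, on the table

How it is judged:
By the outcome, as a careful person would: the job done as asked, in the order asked, and still so for the second after the job is handed in, with the robot touching nothing.
It also fails if it takes over 54 s, if anything falls off the work surface, if the arm or the gripper's body presses on something with over 40 N, if the wrist force passes 120 N, or if a joint passes its speed limit or range.

## Working session

There is one attempt and no reset: what is moved stays moved. The work goes in short steps, Python scripts to look and compute and a shell command to move; the robot and the scene stay as the last step left them, time stands still between calls to the robot, and variables do not carry over. Pictures are saved under pics/ and viewed, and the job is handed in when it is done.

```bash
mkdir -p pics; cat > look.py <<'E'
import sys,cv2,numpy as np
from station import telemetry,cams
tag=sys.argv[1]
for n in sys.argv[2:]:
    d=cams.get_image(n); cv2.imwrite(f'pics/{n}_{tag}.png',d['img'][:,:,::-1]); np.savez(f'/tmp/{n}.npz',**{k:np.array(v) for k,v in d.items()})
    print(n,np.round(d['position'],3),np.round(d['attitude'],3).tolist(),np.round(d['intrinsics'],1).tolist())
s=telemetry.read_state(); print({k:np.round(v,3).tolist() for k,v in s.items()})
E
python3 look.py a scene top
```

```text
scene [ 1.203e+00 -1.000e-03  8.810e-01] [-1.936, -1.632, 0.577] [[382.4, 0.0, 317.2], [0.0, 382.4, 200.5], [0.0, 0.0, 1.0]]
top [0.358 0.142 0.995] [-2.106, 2.13, -0.195] [[413.7, 0.0, 323.7], [0.0, 413.7, 201.6], [0.0, 0.0, 1.0]]
{'clock': 0.1, 'qpos': [1.059, 0.291, -0.154, 1.127, 0.0, 1.431], 'dq': [-0.001, -0.0, -0.0, -0.001, 0.0, -0.0], 'joint_torque': [0.001, -53.798, 33.192, 0.009, -0.0, 0.0], 'ee_pos': [0.191, 0.489, 0.231], 'tool_rot': [-1.363, -0.93, 0.931], 'contact_force': [0.958, 0.15, -0.304], 'wrist_torque': [0.013, -0.046, 0.004], 'width': 0.085}
```

View pics/scene_a.png

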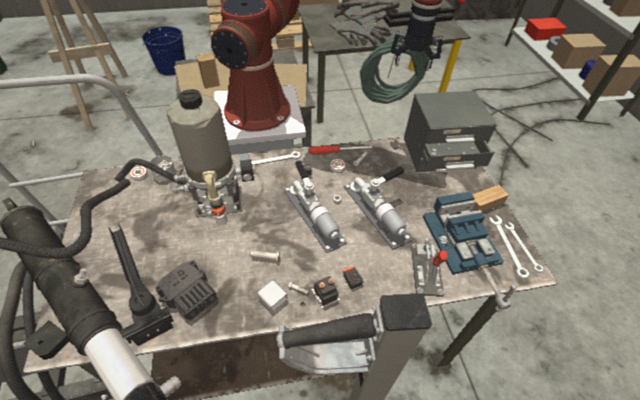

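View pics/top_a.png

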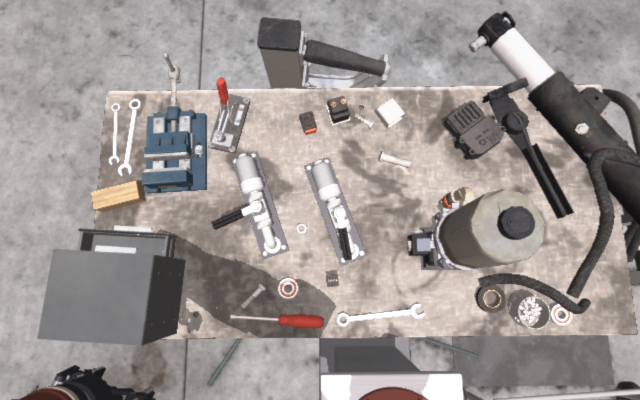

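```bash
python3 - <<'E'
from scipy.spatial.transform import Rotation as R
import numpy as np
print(R.from_rotvec([-1.363,-.93,.931]).as_matrix().round(3))
for n in('scene','top'):
    d=np.load(f'/tmp/{n}.npz'); print(R.from_rotvec(d['attitude']).as_matrix().round(3) if d['attitude'].shape==(3,) else d['attitude'])
E
```

```text
[[ 0.364 -0.    -0.931]
 [ 0.931 -0.001  0.364]
 [-0.001 -1.     0.   ]]
[[ 0.176  0.754 -0.633]
 [ 0.984 -0.123  0.127]
 [ 0.018 -0.645 -0.764]]
[[-0.011 -0.982  0.19 ]
 [-1.     0.012  0.006]
 [-0.008 -0.189 -0.982]]
```

The top view shows the standby valve on the left, with its lever across the pipe at pixels (213,223) to (252,208). The service valve is on the right, with its lever along the pipe near (345,240). Next I measure the levers and the foot plates.

```bash
cat > meas.py <<'E'
import cv2,numpy as np
from scipy.spatial.transform import Rotation as R
def load(n):
    d=np.load(f'/tmp/{n}.npz'); return d,R.from_rotvec(d['attitude']).as_matrix()
def ray(n,uv,z):
    d,M=load(n); uv=np.atleast_2d(uv).astype(float); K=d['intrinsics']
    r=np.c_[uv,np.ones(len(uv))]@np.linalg.inv(K).T@M.T; p=d['position']
    return p+r*((z-p[2])/r[:,2])[:,None]
def pts(n):
    d,M=load(n);h,w=d['depth'].shape;u,v=np.meshgrid(np.arange(w),np.arange(h))
    c=np.stack([u,v,np.ones_like(u)],-1)@np.linalg.inv(d['intrinsics']).T*d['depth'][...,None]
    return c@M.T+d['position']
def sleeves(n):
    d,_=load(n);P=pts(n);v=d['img'].max(-1)
    m=((v<60)&(P[...,2]>.08)&(P[...,2]<.125)&(P[...,0]>.2)&(P[...,0]<.6)&(P[...,1]>-.02)&(P[...,1]<.5)).astype(np.uint8)
    k,l,st,ce=cv2.connectedComponentsWithStats(m)
    for i in range(1,k):
        if st[i,4]<40: continue
        ys,xs=np.where(l==i); Q=P[l==i]
        g=ray(n,np.c_[xs,ys],.108)[:,:2]; rc=cv2.minAreaRect(g.astype(np.float32))
        w=np.linalg.svd(g-g.mean(0),full_matrices=False)[2][0]
        print(n,st[i].tolist(),'mean',g.mean(0).round(4),'rect',np.round(rc[0],4),np.round(rc[1],4),'axis deg',np.degrees(np.arctan2(w[1],w[0])).round(1),'zmed',np.median(Q[:,2]).round(3))
if __name__=='__main__':
    for n in('top','scene'): sleeves(n)
E
python3 meas.py
python3 - <<'E'
import cv2
i=cv2.imread('pics/top_a.png')[130:290,190:390]; cv2.imwrite('pics/crop_a.png',cv2.resize(i,None,fx=4,fy=3.6,interpolation=3)) if 0 else cv2.imwrite('pics/crop_a.png',cv2.resize(i,(750,600),interpolation=2))
E
```

```text
top [213, 212, 30, 17, 132] mean [0.4906 0.3585] rect [0.4908 0.3568] [0.0156 0.0644] axis deg -66.4 zmed 0.108
top [155, 251, 19, 89, 661] mean [0.3299 0.4846] rect [0.3351 0.484 ] [0.0189 0.1809] axis deg 175.9 zmed 0.103
scene [409, 111, 21, 47, 249] mean [0.3387 0.4844] rect [0.3398 0.4841] [0.0263 0.2215] axis deg -5.9 zmed 0.105
scene [296, 162, 12, 16, 74] mean [0.4428 0.1026] rect [0.4408 0.104 ] [0.0624 0.0185] axis deg 11.0 zmed 0.108
scene [383, 167, 21, 14, 133] mean [0.4986 0.359 ] rect [0.4988 0.3595] [0.0228 0.0671] axis deg -65.7 zmed 0.107
```

View pics/crop_a.png

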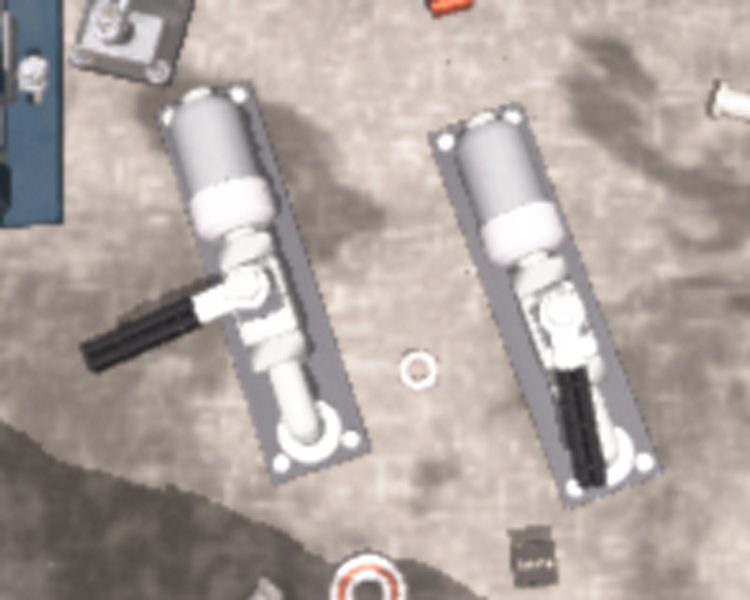

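The crop shows the standby nut at full-image pixel (256,206.5) and the service nut at (340,213). The foot plate corners are clear too.

```bash
python3 - <<'E'
from meas import *
f=lambda a:np.array(a)/3.75+[190,130]
for nm,nut,cor,sl in(('standby',(248,287),[(160,112),(248,82),(370,448),(275,484)],[(86,358),(197,307)]),('service',(562,312),[(430,132),(520,102),(661,468),(566,507)],[(572,368),(593,486)])):
    s=ray('top',f(nut),.111)[0]; c=ray('top',f(cor),.006); s2=ray('top',f(sl),.108)
    far=(c[0]+c[1])/2; near=(c[2]+c[3])/2; ax=far-near; L=np.linalg.norm(ax)
    print(nm,'stem',s.round(4),'plate',c[:,:2].round(3).tolist(),'len',L.round(3),'yaw',np.degrees(np.arctan2(ax[1],ax[0])).round(1))
    u=ax[:2]/L; print(' stem offset from plate axis',np.round(u[0]*(s-near)[1]-u[1]*(s-near)[0],4),'dist to far',np.round(u@(far-s)[:2],3))
    for p in s2:
        d=p-s; print(' sleeve end',p.round(3)[:2],'r',np.hypot(*d[:2]).round(3),'ang rel',np.round((np.degrees(np.arctan2(d[1],d[0]))-np.degrees(np.arctan2(u[1],u[0])))%360,1))
for n in('top',):
  P=pts(n); 
  for (u,v) in[(256,206),(340,213)]: print(P[v-3:v+4,u-3:u+4].reshape(-1,3).max(0).round(3),P[v,u].round(3))
# objects higher than 0.09 nearby (clearance)
m=(P[...,2]>.13)&(P[...,0]>.2)&(P[...,0]<.75)&(P[...,1]>-.15)&(P[...,1]<.6)
k,l,st,ce=cv2.connectedComponentsWithStats(m.astype(np.uint8))
for i in range(1,k):
    if st[i,4]>30: Q=P[l==i]; print(st[i].tolist(),Q.min(0).round(3),Q.max(0).round(3))
E
```

```text
standby stem [0.5198 0.2949 0.111 ] plate [[0.658, 0.374], [0.678, 0.316], [0.434, 0.233], [0.412, 0.293]] len 0.258 yaw 18.4
 stem offset from plate axis -0.0006 dist to far 0.156
 sleeve end [0.48  0.388] r 0.102 ang rel 94.8
 sleeve end [0.509 0.325] r 0.032 ang rel 91.6
service stem [0.5028 0.1131 0.111 ] plate [[0.642, 0.195], [0.661, 0.135], [0.419, 0.049], [0.395, 0.109]] len 0.259 yaw 19.3
 stem offset from plate axis 0.0005 dist to far 0.157
 sleeve end [0.471 0.108] r 0.033 ang rel 169.9
 sleeve end [0.403 0.097] r 0.101 ang rel 169.7
[0.529 0.302 0.995] [0.521 0.295 0.112]
[0.511 0.119 0.114] [0.503 0.113 0.112]
[433, 187, 93, 84, 5983] [ 0.358 -0.15   0.13 ] [0.549 0.142 0.995]
[410, 234, 21, 21, 381] [ 0.358 -0.066  0.13 ] [0.454 0.142 0.995]
[85, 246, 80, 100, 6567] [0.244 0.142 0.13 ] [0.435 0.6   0.995]
[11, 365, 110, 35, 2051] [0.2   0.142 0.243] [0.358 0.554 0.995]
```

```bash
python3 - <<'E'
from meas import *
d,_=load('top');P=pts('top');ok=d['depth']>0
for lo in (.02,.1,.15,.2,.3):
  m=ok&(P[...,2]>lo)&(P[...,2]<.6)&(P[...,0]>.2)&(P[...,0]<.8)&(P[...,1]>-.2)&(P[...,1]<.62)
  k,l,st,ce=cv2.connectedComponentsWithStats(m.astype(np.uint8))
  for i in range(1,k):
    if st[i,4]>25: Q=P[l==i]; print(lo,st[i].tolist(),np.percentile(Q,1,axis=0).round(3),np.percentile(Q,99,axis=0).round(3))
d,_=load('scene');P=pts('scene');ok=d['depth']>0
for lo in(.02,.1,.2,.3):
  m=ok&(P[...,2]>lo)&(P[...,2]<.6)&(P[...,0]>.25)&(P[...,0]<.7)&(P[...,1]>-.3)&(P[...,1]<.05)
  Q=P[m]; print('scene',lo,np.percentile(Q,1,axis=0).round(3),np.percentile(Q,99,axis=0).round(3))
E
```

```text
0.02 [211, 80, 28, 67, 847] [0.69  0.362 0.021] [0.797 0.42  0.148]
0.02 [327, 97, 23, 24, 400] [0.752 0.086 0.022] [0.799 0.137 0.072]
0.02 [376, 99, 29, 27, 430] [ 0.738 -0.05   0.021] [0.798 0.014 0.038]
0.02 [142, 102, 60, 91, 3390] [0.578 0.459 0.023] [0.785 0.563 0.089]
0.02 [445, 105, 24, 44, 597] [ 0.676 -0.2    0.021] [ 0.774 -0.155  0.047]
0.02 [299, 111, 17, 21, 236] [0.725 0.168 0.02 ] [0.777 0.208 0.029]
0.02 [380, 151, 31, 15, 161] [ 0.634 -0.063  0.02 ] [0.668 0.01  0.029]
0.02 [211, 153, 66, 96, 1912] [0.442 0.266 0.034] [0.652 0.386 0.113]
0.02 [311, 160, 44, 100, 1645] [0.409 0.083 0.038] [0.636 0.173 0.112]
0.02 [125, 181, 17, 23, 303] [0.55  0.587 0.021] [0.599 0.62  0.042]
0.02 [406, 187, 138, 84, 8391] [ 0.382 -0.193  0.049] [ 0.537 -0.033  0.385]
0.02 [74, 225, 110, 121, 10477] [0.249 0.481 0.029] [0.478 0.618 0.189]
0.02 [326, 274, 13, 13, 135] [0.348 0.118 0.029] [0.375 0.145 0.037]
0.02 [278, 314, 46, 14, 480] [0.257 0.153 0.02 ] [0.284 0.255 0.031]
0.02 [19, 365, 102, 35, 2034] [0.201 0.454 0.251] [0.233 0.551 0.489]
0.1 [217, 80, 11, 22, 181] [0.771 0.365 
[... 552 characters left out ...]
6958] [0.249 0.482 0.154] [0.417 0.619 0.189]
0.15 [19, 365, 102, 35, 2034] [0.201 0.454 0.251] [0.233 0.551 0.489]
0.2 [444, 189, 100, 79, 6021] [ 0.383 -0.194  0.204] [ 0.498 -0.083  0.386]
0.2 [465, 190, 9, 9, 37] [ 0.516 -0.144  0.2  ] [ 0.531 -0.13   0.205]
0.2 [19, 365, 102, 35, 2034] [0.201 0.454 0.251] [0.233 0.551 0.489]
0.3 [460, 189, 84, 76, 4880] [ 0.385 -0.195  0.303] [ 0.497 -0.084  0.387]
0.3 [19, 366, 102, 34, 1816] [0.201 0.454 0.303] [0.233 0.55  0.491]
scene 0.02 [ 0.297 -0.29   0.022] [ 0.696 -0.029  0.383]
scene 0.1 [ 0.415 -0.232  0.105] [ 0.543 -0.035  0.384]
scene 0.2 [ 0.412 -0.199  0.201] [ 0.504 -0.083  0.384]
scene 0.3 [ 0.407 -0.198  0.301] [ 0.503 -0.084  0.386]
```

```bash
python3 -m crank '0 0 -2 -2 0 0 0; 0 0.3 -2 -6 0 -5 0; 0 0.6 -2 -10 0 -10 0; 0 0.8 -2 -14 0 -16 0; 0 1 -2 -18 0 -22 0; 0 1.3 -2 -22 0 -28 0; 0 1.6 -2 -26 0 -34 0; 0 1.8 -2 -30 0 -40 0; 0 1.9 -2 -34.5 0 -40 0; 0 1.9 -2 -34.5 0 -40 0; 0 1.9 -2 -34.5 0 -40 0; 0 1.9 -2 -34.5 0 -40 0'; python3 look.py b top scene | tail -1
```

```text
clock: 1.3
ee_pos: [0.5184, 0.3809, 0.2504]
tool_rot: [-1.037, -1.443, 1.447]
contact_force: [0.2, -0.2, 0.0]
width: 0.0003
{'clock': 1.4, 'qpos': [0.521, 0.518, 0.245, 1.298, -0.0, 0.194], 'dq': [0.003, -0.003, 0.001, -0.001, -0.003, -0.001], 'joint_torque': [-0.638, -69.243, 34.316, -0.007, -0.022, 0.006], 'ee_pos': [0.518, 0.381, 0.251], 'tool_rot': [-1.037, -1.444, 1.447], 'contact_force': [-0.135, -0.586, -0.263], 'wrist_torque': [-0.027, 0.0, -0.023], 'width': -0.0}
```

```bash
python3 -m crank '0 0 4 0 0 0 0; 0 0 8 0 0 0 0; 0 0 12 0 0 0 0; 0 0 15 0 0 0 0; 0 0 17 0 0 0 0; 0 0 17 0 0 0 0'; python3 look.py c top scene | tail -1
python3 - <<'E'
import cv2,numpy as np
a=cv2.imread('pics/top_c.png')[130:290,190:390];b=cv2.imread('pics/scene_c.png')[100:260,250:450]
cv2.imwrite('pics/crop_c.png',np.hstack([cv2.resize(x,(400,320),interpolation=2) for x in(a,b)]))
E
```

```text
clock: 2.0
ee_pos: [0.5153, 0.3806, 0.0783]
tool_rot: [-1.033, -1.441, 1.451]
contact_force: [-0.4, -1.6, -0.8]
width: 0.0003
{'clock': 2.1, 'qpos': [0.522, 0.622, -0.032, 0.918, -0.0, 0.194], 'dq': [-0.005, -0.02, 0.023, 0.002, -0.001, -0.001], 'joint_torque': [0.027, -69.579, 28.738, -0.037, -0.002, 0.002], 'ee_pos': [0.518, 0.382, 0.082], 'tool_rot': [-1.036, -1.445, 1.447], 'contact_force': [-0.24, -0.486, 0.832], 'wrist_torque': [0.019, -0.001, -0.011], 'width': 0.0}
```

View pics/crop_c.png

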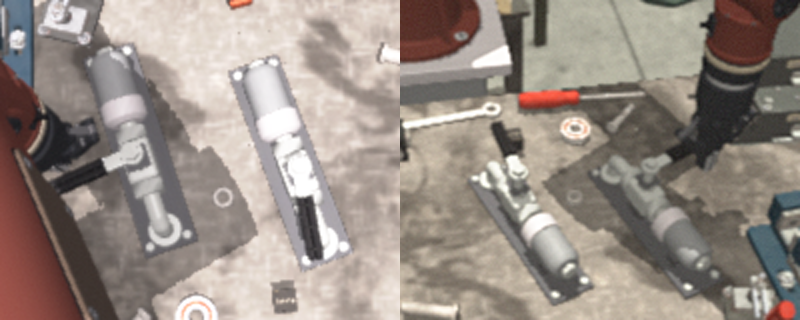

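```bash
python3 -m crank '0 -0.3 0 0.8 0 0 0; 0 -0.3 0 1.6 0 0 0; 0 -0.3 0 2.4 0 0 0; 0 -0.4 0 3.3 0 0 0; 0 -0.4 0 4.1 0 0 0; 0 -0.7 0 5.1 0 0 0; 0 -1 0 6 0 0 0; 0 -1.5 0 6.9 0 0 0; 0 -2.1 0 7.7 0 0 0; 0 -2.9 0 8.5 0 0 0; 0 -3.8 0 9.2 0 0 0; 0 -3.8 0 9.2 0 0 0'; python3 look.py d top scene | tail -1; python3 meas.py
python3 - <<'E'
import cv2,numpy as np
a=cv2.imread('pics/top_d.png')[130:290,190:390];b=cv2.imread('pics/scene_d.png')[100:260,250:450]
cv2.imwrite('pics/crop_d.png',np.hstack([cv2.resize(x,(400,320),interpolation=2) for x in(a,b)]))
E
```

```text
clock: 3.3
ee_pos: [0.4415, 0.3142, 0.0816]
tool_rot: [-1.036, -1.442, 1.448]
contact_force: [-0.8, -0.6, 0.3]
width: -0.0002
{'clock': 3.4, 'qpos': [0.485, 0.456, -0.33, 0.787, -0.001, 0.158], 'dq': [0.008, 0.009, 0.014, -0.0, 0.001, 0.003], 'joint_torque': [-0.265, -59.862, 27.483, 0.056, -0.011, -0.038], 'ee_pos': [0.442, 0.315, 0.082], 'tool_rot': [-1.036, -1.443, 1.448], 'contact_force': [0.651, 0.42, 0.166], 'wrist_torque': [0.033, -0.064, 0.037], 'width': 0.0}
top [253, 222, 9, 6, 43] mean [0.4815 0.2935] rect [0.4808 0.2929] [0.0176 0.0109] axis deg -96.1 zmed 0.108
top [254, 241, 10, 12, 79] mean [0.4316 0.2874] rect [0.4316 0.2874] [0.023  0.0181] axis deg -174.1 zmed 0.108
scene [409, 111, 17, 45, 234] mean [0.3361 0.4844] rect [0.3347 0.4837] [0.0261 0.2115] axis deg -7.0 zmed 0.104
scene [361, 158, 13, 18, 135] mean [0.4577 0.2915] rect [0.4603 0.2908] [0.035  0.0681] axis deg -1.3 zmed 0.108
scene [296, 162, 12, 16, 71] mean [0.4425 0.1027] rect [0.4402 0.1047] [0.0614 0.0184] axis deg 11.4 zmed 0.108
```

View pics/crop_d.png

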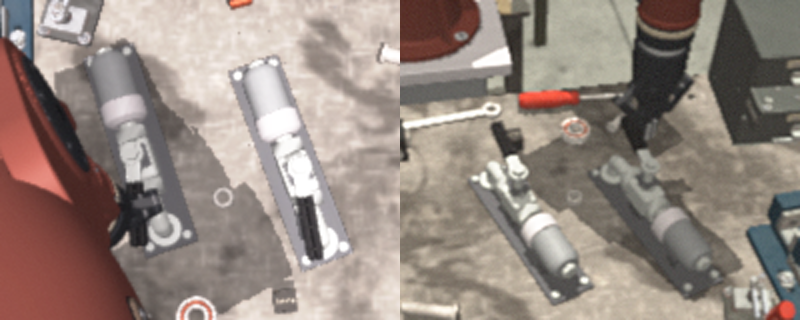

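```bash
python3 -m crank '0 -0.6 0 0.3 0 0 0; 0 -1.1 0 0.5 0 0 0; 0 -1.5 0 0.7 0 0 0; 0 -1.8 0 0.8 0 0 0; 0 -2 0 0.8 0 0 0; 0 -2.1 0 0.8 0 0 0; 0 -2.1 0 0.8 0 0 0'; python3 look.py e top scene | tail -1; python3 meas.py
```

```text
clock: 4.1
ee_pos: [0.4405, 0.294, 0.0816]
tool_rot: [-1.032, -1.444, 1.446]
contact_force: [-3.3, 9.5, 0.6]
width: 0.0002
{'clock': 4.2, 'qpos': [0.449, 0.434, -0.367, 0.772, 0.002, 0.121], 'dq': [0.001, -0.0, -0.0, 0.0, -0.002, 0.001], 'joint_torque': [-5.178, -57.084, 26.434, 0.608, -2.955, -0.005], 'ee_pos': [0.44, 0.294, 0.082], 'tool_rot': [-1.032, -1.444, 1.447], 'contact_force': [-2.936, 9.778, 0.011], 'wrist_torque': [1.88, 0.614, 0.022], 'width': 0.0}
top [264, 242, 9, 9, 56] mean [0.4333 0.2676] rect [0.4333 0.268 ] [0.0149 0.0175] axis deg 119.8 zmed 0.108
scene [409, 112, 18, 40, 230] mean [0.3371 0.4843] rect [0.3288 0.4841] [0.0273 0.1893] axis deg -6.0 zmed 0.104
scene [353, 160, 18, 17, 142] mean [0.4603 0.2746] rect [0.4583 0.2805] [0.0692 0.0382] axis deg 13.5 zmed 0.107
scene [297, 162, 11, 16, 70] mean [0.4443 0.103 ] rect [0.4407 0.1047] [0.0623 0.0184] axis deg 11.2 zmed 0.108
```

```bash
python3 -m crank '0 -0.2 0 0 0 0 0; 0 -0.4 0 0 0 0 0; 0 -0.5 0 0 0 0 0; 0 -0.5 0 0 0 0 0'
```

```text
clock: 4.6
ee_pos: [0.4405, 0.2938, 0.0818]
tool_rot: [-1.022, -1.45, 1.442]
contact_force: [-7.8, 26.1, -1.8]
width: 0.0001
```

```bash
python3 -m crank '0 1 0 0 0 0 0; 0 3 0 0 0 0 0; 0 3 -3 0 0 0 0; 0 3 -7 0 0 0 0; 0 2 -10 0.5 0 0 0; 0 -2 -10 2 0 0 0; 0 -6 -10 3.5 0 0 0; 0 -10 -10 5 0 0 0; 0 -14 -10 6.5 0 0 0; 0 -18 -10 7.5 0 0 0; 0 -21.6 -10 8 0 0 0; 0 -21.6 -10 8 0 0 0'; python3 look.py f top scene | tail -1; python3 meas.py
python3 - <<'E'
import cv2,numpy as np
a=cv2.imread('pics/top_f.png')[130:290,190:390];b=cv2.imread('pics/scene_f.png')[60:260,200:450]
cv2.imwrite('pics/crop_f.png',np.hstack([cv2.resize(x,(400,320),interpolation=2) for x in(a,b)]))
E
```

```text
clock: 5.8
ee_pos: [0.4359, 0.0587, 0.1793]
tool_rot: [-1.026, -1.445, 1.44]
contact_force: [0.1, 0.7, 0.2]
width: -0.0004
{'clock': 5.9, 'qpos': [-0.033, 0.175, -0.45, 0.953, 0.01, -0.362], 'dq': [0.042, 0.002, -0.001, 0.001, 0.006, 0.007], 'joint_torque': [-1.791, -43.226, 30.934, -0.015, -0.102, -0.16], 'ee_pos': [0.435, 0.062, 0.179], 'tool_rot': [-1.023, -1.447, 1.441], 'contact_force': [0.9, 0.097, -0.465], 'wrist_torque': [0.037, 0.017, 0.011], 'width': -0.0}
top [339, 229, 8, 10, 61] mean [0.4595 0.108 ] rect [0.459  0.1081] [0.0151 0.0194] axis deg -167.6 zmed 0.108
top [343, 252, 8, 8, 50] mean [0.4119 0.0998] rect [0.4119 0.1005] [0.015  0.0148] axis deg 69.6 zmed 0.108
scene [409, 111, 16, 39, 190] mean [0.3293 0.4852] rect [0.322  0.4851] [0.0252 0.1856] axis deg -6.5 zmed 0.105
scene [296, 161, 12, 17, 107] mean [0.4418 0.1031] rect [0.439 0.103] [0.0664 0.0198] axis deg 10.9 zmed 0.107
scene [353, 160, 17, 17, 103] mean [0.4618 0.2717] rect [0.4618 0.2718] [0.068  0.0204] axis deg 17.4 zmed 0.106
```

View pics/crop_f.png

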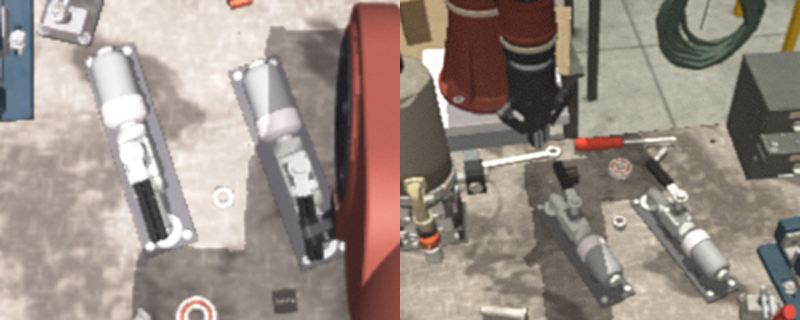

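```bash
python3 - <<'E'
import cv2
i=cv2.imread('pics/top_f.png')[190:260,240:310]; cv2.imwrite('pics/z_f.png',cv2.resize(i,(560,560),interpolation=2))
E
python3 -m crank '0 0 3 0 0 0 0; 0 0 6 0 0 0 0; 0 0 8.5 0 0 0 0; 0 0 9.7 0 0 0 0; 0 0 9.7 0 0 0 0'; python3 look.py g top scene | tail -1
```

```text
clock: 6.4
ee_pos: [0.4326, 0.0638, 0.0807]
tool_rot: [-1.018, -1.446, 1.443]
contact_force: [-0.1, -0.2, 0.7]
width: 0.0003
{'clock': 6.5, 'qpos': [-0.029, 0.29, -0.596, 0.694, 0.01, -0.359], 'dq': [-0.007, -0.016, 0.014, 0.002, -0.001, -0.002], 'joint_torque': [0.051, -44.943, 24.803, 0.034, 0.041, 0.011], 'ee_pos': [0.434, 0.064, 0.082], 'tool_rot': [-1.021, -1.448, 1.442], 'contact_force': [-0.477, 0.36, 0.784], 'wrist_torque': [-0.012, -0.03, -0.026], 'width': -0.0}
```

View pics/z_f.png

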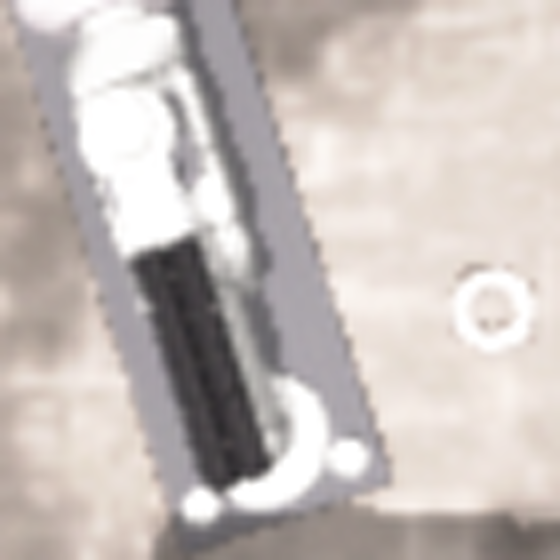

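View pics/scene_g.png

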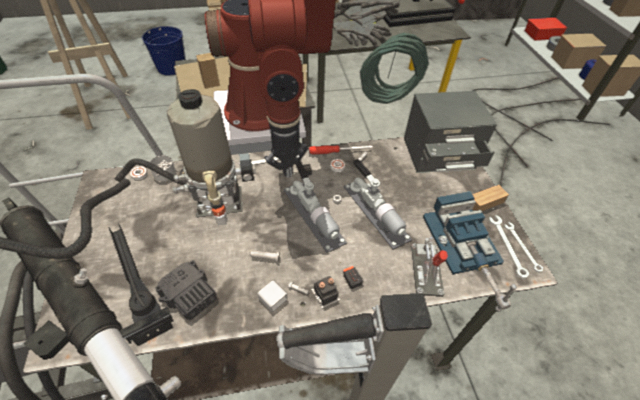

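```bash
cat > ang.py <<'E'
from meas import *
import sys
d,_=load('top');P=pts('top');v=d['img'].max(-1);ok=d['depth']>0
for nm,s,yaw in(('standby',(.5198,.2949),18.6),('service',(.5028,.1131),19.0)):
    r=np.hypot(P[...,0]-s[0],P[...,1]-s[1])
    for th in(70,90,110):
        m=ok&(v<th)&(P[...,2]>.095)&(P[...,2]<.12)&(r<.115)&(r>.025)
        ys,xs=np.where(m)
        if len(xs)<30: continue
        g=ray('top',np.c_[xs,ys],.108)[:,:2];w=np.linalg.svd(g-g.mean(0),full_matrices=False)[2][0]
        c=g.mean(0)-s
        if w@c<0:w=-w
        print(nm,th,len(xs),'axis joint deg',np.degrees(np.arctan2(w[1],w[0]))%360-yaw-90,'via stem',np.degrees(np.arctan2(c[1],c[0]))%360-yaw-90,'r',np.hypot(*c).round(3))
    # plate edge yaw via z=low grey contour
E
python3 ang.py
```

```text
standby 70 182 axis joint deg 88.74002715665287 via stem 88.80623779348312 r 0.069
standby 90 254 axis joint deg 89.28526880364265 via stem 88.65279233899543 r 0.067
standby 110 265 axis joint deg 89.53128019674881 via stem 88.56267924414814 r 0.066
service 70 141 axis joint deg 80.81093220430512 via stem 78.87864427414272 r 0.058
service 90 148 axis joint deg 80.32328102258322 via stem 78.99778013890477 r 0.058
service 110 158 axis joint deg 80.55469854440145 via stem 78.71377246496695 r 0.057
```

The standby lever reads about 89°, and it stopped dead under 26 N, so it is fully open. Now I sweep the service lever shut.

```bash
python3 -m crank '0 0.9 0 -0.1 0 0 0; 0 1.8 0 -0.2 0 0 0; 0 2.8 0 -0.2 0 0 0; 0 3.8 0 -0.3 0 0 0; 0 4.8 0 -0.5 0 0 0; 0 5.8 0 -0.9 0 0 0; 0 6.7 0 -1.4 0 0 0; 0 7.6 0 -2.1 0 0 0; 0 8.3 0 -3 0 0 0; 0 9 0 -3.9 0 0 0; 0 9.3 0 -4.6 0 0 0; 0 9.3 0 -4.6 0 0 0'; python3 look.py h top scene | tail -1; python3 ang.py
python3 - <<'E'
import cv2,numpy as np
a=cv2.imread('pics/top_h.png')[130:290,190:390];b=cv2.imread('pics/scene_h.png')[60:260,200:450]
cv2.imwrite('pics/crop_h.png',np.hstack([cv2.resize(x,(400,320),interpolation=2) for x in(a,b)]))
E
```

```text
clock: 7.7
ee_pos: [0.4485, 0.1674, 0.0833]
tool_rot: [-1.02, -1.449, 1.441]
contact_force: [0.7, 0.3, 0.1]
width: 0.0003
{'clock': 7.8, 'qpos': [0.195, 0.35, -0.5, 0.727, 0.012, -0.135], 'dq': [-0.006, -0.008, -0.012, -0.0, -0.004, -0.002], 'joint_torque': [0.3, -50.715, 26.816, 0.051, 0.071, 0.023], 'ee_pos': [0.448, 0.167, 0.083], 'tool_rot': [-1.021, -1.449, 1.441], 'contact_force': [-0.787, -0.523, -0.02], 'wrist_torque': [-0.034, 0.046, -0.053], 'width': 0.0}
```

View pics/crop_h.png

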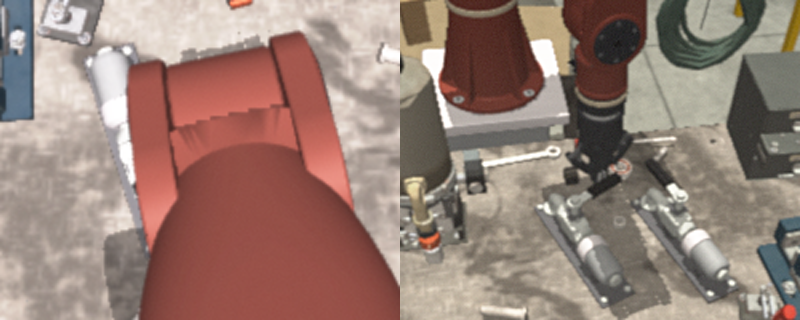

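```bash
python3 -m crank '0 0.2 0 -0.5 0 0 0; 0 0.4 0 -0.9 0 0 0; 0 0.5 0 -1.2 0 0 0; 0 0.5 0 -1.4 0 0 0; 0 0.5 0 -1.6 0 0 0; 0 0.5 0 -1.6 0 0 0'
```

```text
clock: 8.4
ee_pos: [0.4599, 0.1765, 0.0831]
tool_rot: [-1.018, -1.446, 1.443]
contact_force: [-7.7, -2.5, 3.9]
width: 0.0005
```

```bash
python3 -m crank '0 0 0 -0.2 0 0 0; 0 0 0 -0.4 0 0 0; 0 0 0 -0.5 0 0 0; 0 0 0 -0.5 0 0 0'
```

```text
clock: 8.8
ee_pos: [0.4598, 0.1768, 0.0824]
tool_rot: [-1.013, -1.439, 1.448]
contact_force: [-18.6, -7.5, 14.3]
width: -0.0001
```

It stopped against the end stop: no further travel, with force rising to about 20 N. I back off, rise and check.

```bash
python3 -m crank '0 0 0 1 0 0 0; 0 0 0 3 0 0 0; 0 0 -3 3 0 0 0; 0 0 -7 3 0 0 0; 0 0 -11 3 0 0 0; 0 0 -14 4 0 0 0; 0 0 -17 7 0 0 0; 0 0 -17 11 0 0 0; 0 0 -17 14 0 0 0; 0 0 -17 16 0 0 0; 0 0 -17 16 0 0 0'; python3 look.py i top scene | tail -1; python3 ang.py
```

```text
clock: 9.9
ee_pos: [0.3103, 0.1233, 0.2553]
tool_rot: [-1.013, -1.44, 1.447]
contact_force: [0.0, -0.5, -0.3]
width: 0.0002
{'clock': 10.0, 'qpos': [0.148, -0.079, -0.512, 1.154, 0.011, -0.183], 'dq': [0.002, 0.027, 0.018, -0.003, -0.002, -0.001], 'joint_torque': [0.036, -28.805, 32.155, 0.518, 0.044, -0.023], 'ee_pos': [0.313, 0.124, 0.255], 'tool_rot': [-1.014, -1.441, 1.446], 'contact_force': [0.273, -0.166, 1.025], 'wrist_torque': [-0.009, -0.093, -0.005], 'width': -0.0}
standby 70 275 axis joint deg 172.13766706615388 via stem 105.77642045907496 r 0.069
standby 90 324 axis joint deg 172.68381128466422 via stem 105.03653523350343 r 0.07
standby 110 351 axis joint deg 172.9006294422527 via stem 104.77251949886363 r 0.069
service 70 238 axis joint deg 0.7647456765441092 via stem -0.26233879122119674 r 0.067
service 90 261 axis joint deg 0.9587530001513471 via stem -0.3226938824510057 r 0.067
service 110 272 axis joint deg 0.6843746760381464 via stem -0.5085367186217269 r 0.067
```

View pics/top_i.png

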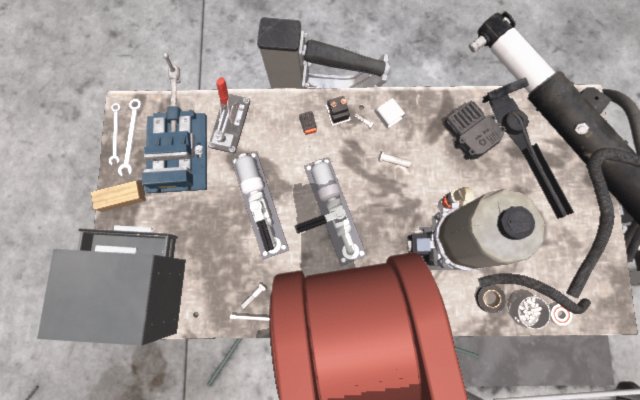

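View pics/scene_i.png

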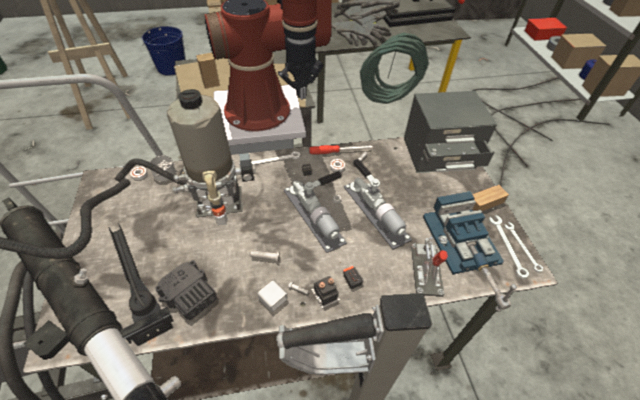

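The standby reading is contaminated: the service lever's tip now falls inside its search radius. I re-measure without it.

```bash
sed -i 's/(r>.025)$/(r>.025)\&((P[...,1]>.235) if nm=="standby" else (P[...,1]<.235))/' ang.py; python3 ang.py
```

```text
standby 70 205 axis joint deg 89.62842090925753 via stem 88.86492903447697 r 0.065
standby 90 244 axis joint deg 90.00629882670086 via stem 88.77132698433894 r 0.065
standby 110 265 axis joint deg 89.77002980192898 via stem 88.60341663070326 r 0.065
service 70 238 axis joint deg 0.7647456765441092 via stem -0.26233879122119674 r 0.067
service 90 261 axis joint deg 0.9587530001513471 via stem -0.3226938824510057 r 0.067
service 110 272 axis joint deg 0.6843746760381464 via stem -0.5085367186217269 r 0.067
```

```bash
python3 -c "
from station import env
print(env.close_job())"
```

```text
the job is handed in; nothing more can be done
None
```

The changeover is done and handed in at about 10 s of the 54 s allowed. I pushed the standby lever (left valve) fully open first, then the service lever (right valve) fully shut, with the closed fingers and no gripping.

| Lever | Stop check | Final camera reading |
|---|---|---|
| Standby | No further travel under about 27 N | about 89–90° (90° = open) |
| Service | No further travel under about 20 N sideways | about 0–1° (0° = shut) |

- **Reading that disagreed:** one late standby measurement came out wrong (172° and 105°) because the service lever's tip was included. With the tip left out it read about 89–90°.
- **Loose parts:** the robot touched nothing at hand-in. The fingertips never went below about 78 mm, well above the loose parts. I compared them only by eye in the pictures and saw none moved. In the last top view the service lever covers the big nut, and the arm hides the relay and ball bearing. Of these, the relay and bearing still show in the scene view.

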